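Dispense a turned ball into the tray and present it over the inspection pad

ROBOT

A 6-joint arm with a two-finger parallel gripper is mounted at the origin on the work surface. World frame = base frame: x ahead of the robot, y to its left, z up, the work surface at z = 0. Lengths are in m, angles in rad, forces in N, time in s.
With the tool pointing down it reaches from about 0.35 to 0.975 m from the base axis. Payload 4.9 kg.
Tool frame: the origin (TCP) lies at the very end of the fingers, on their centre line; the grasp point (between the pads) lies 19 mm behind it; z points along the fingers, y is the direction in which the jaws open and shut (so a half turn about z gives the same grasp; the last joint's range is limited). The gripper opens to 85 mm and grips with 20 to 120 N. Pads are 22 mm wide; open, the fingers measure 114 mm over their backs; the gripper's body (76 mm by 85 mm) begins 54 mm behind the grasp point. The pads swing forward as they close: fully open they stand 13 mm farther back than shut.
Start: joints at [1.15, 0.053, 1.613, -0, 1.476, -0.119], TCP at [0.186, 0.597, 0.231] pointing down, gripper open.
Joint ranges: [-3.01, 3.01], [-1.01, 2.22], [0.06, 2.58], [-1.02, 4.17], [0.09, 2.62], [-3.14, 3.14]. Speed limits (rad/s): [2.57, 2.57, 3.14, 3.14, 3.14, 3.14].

INTERFACE

Orientations are given as a rotation vector (axis times angle).
In Python, from station import ctrl gives the robot as it stands.
- The arm moves only by the tool step_arm, never from a script. Its argument "moves" is a list of rows, each a list of 5 numbers: the opening, from 0 (shut) to 1 (fully open), then the shift along the world's x, y, z in m, then the turn about the world's z in degrees. A call has 1 to 20 rows; each row shifts and turns the pose as measured when the row begins; what a row does not reach is not made up. A row lasts 1/8 s, in which the tool goes at most 62.5 mm and 10.7 degrees, less where a joint would pass 70% of its speed; a pose out of reach is approached as far as the arm can. A call is refused whole if a number of a shift passes 0.0625 or a number of a turn 10.7, either way. A call with a gripper value outside its range is refused whole. The fingers move at their own pace and stop on an object; "newtons" is the grip in N (left out, the last holds). Time passes only in rows, so rows that do not move let the fingers close. It gives the time, the measured TCP pose, the force and the opening at its end, in the units of the state.
- ctrl.get_obs(): the state, without advancing time (a new reading comes with each control period).
- ctrl.get_image(name): name is "scene" or "top" or "wrist"; returns a dict with "color" (480x640x3 uint8, red, green, blue), "camera_matrix" (3x3 intrinsics, pixels), "R" (3x3) and "t" (3): a world point X has camera coordinates R X + t; the wrist camera has in their place "T_tool_cam" (4x4, takes a point from camera to tool coordinates, whose origin is the TCP and whose axes are the flange's). Camera axes: x right, y down, z forward; pixel columns grow to the right and rows downward; lengths in m; the calibration is good to about 2 mm. The wrist camera is an equidistant fisheye: a pixel r from the principal point sees the ray r / f radians off the axis. A picture is of the moment at which its call begins: read the wrist's pose just before it. There is no depth.
- ctrl.finish_job(): hands the job in, once; it reports no verdict.
Trained networks look in a picture, given as the dict that the camera call returned (one of the last four; its "shot" number tells which), for a name from the list of things; names that differ only in an ending like _2 or _b are one class to them, and where a whole thing is asked for, a point or a joint stands for the part that bears it (a point fixed in the world has none). Each returns a list of dicts, best first, with "p" (0 to 1); they miss things now and then, are a little off and sometimes report something else, mostly with a low value. They report only what shows in the picture. A call takes as long as a camera call. They do not tell look-alikes from the thing itself.
- ctrl.spot_in(picture, query): "bbox" ([left, top, right, bottom] in pixels, round what is visible of it).
The state is a dict: "t": time; "q": joint angles; "dq": joint speeds; "effort": joint torques, N m; "tool_pos": TCP position; "tool_rot": TCP orientation; "contact_force": force on the tool from outside, world axes, zero at the start; "wrist_torque": the same for the moment, N m; "opening": finger opening in m.
Only numpy, scipy, OpenCV 4.12 (cv2) and the standard library are available. Lean on these libraries where they do the work, as an engineer would, in place of code of your own. Each camera call takes 0.05 s, during which the arm holds its last target.

TASK

Press the dispenser's red pedal down to its stop and keep it there for a second or so, until the dark wooden ball has rolled out into the tray's round pocket. Then take the tray by its upright grip, carry it level, without tipping it or losing the ball, and finish holding it still and level in the gripper with the pocket above the middle of the green pad, the tray's underside about 10 cm above the bench. Do not set it down or let go, and leave the other things on the bench where they are.

Things in the scene. Friction and masses are not known exactly. Their poses are not given: they have to be found in the camera images.
- pedal (a joint): red spring pedal, plate 92 x 52 mm hinged beside the chute; 0 = up at rest (free end raised, sloping 0.35 rad), 0.35 rad = level at its hard stop. 3 N at the pad starts it, 9 N holds it down; it springs back. It pulls the yellow gate down; the gate clears the chute floor only in the last quarter of the travel, then the ball takes about a second to roll into the tray
- pedal_pad (a point): top of the pedal's black rubber pad, 68 mm from the hinge: where to press. About 53 mm above the bench at rest, it sinks about 23 mm and swings a few mm outwards on the way to the stop. Hinge along this frame's y, free end towards -x. Room all round it for a closed gripper
- dispenser: ball dispenser fixed to the bench: plywood base 200 x 145 mm, open grey chute 57 mm wide sloping 8 degrees down towards this frame's -y, ending 50 mm from the origin with its lip 28 mm high; tallest part a wooden back post, 113 mm, at y = +94 mm; pedal on its -x side. Origin on the bench under the chute
- ball_center (a point): centre of the loose dark wooden ball, 36 mm across, about 17 g, which waits in the chute behind the yellow gate
- tray_grip (a point): point on the tray's upright grip to hold, 76 mm above the tray's underside, z up. Loose wooden tray, about 330 g: board 110 (x) x 210 (y) mm, 22 mm thick, flat on the bench; its +y end with the pocket faces the chute's lip, 5 to 10 mm off. Grip block mid-board: 18 mm thick along x, 42 mm long along y, top 97 mm above the underside
- tray_pocket (a point): centre of the floor of the tray's round, grey-lined pocket, 70 mm across, 10 mm deep, 60 mm from the grip towards the tray's +y end; this floor is 12 mm above the tray's underside. The ball lies loose in it, its centre 18 mm above the floor and up to 19 mm off the middle
- green_pad: green round inspection pad with a white centre spot, 100 mm across, 3 mm thick, fixed to the bench; origin at the centre of its underside
- orange_pad: orange round pad of the same size, fixed: not the one wanted; it may lie in either place
- wax_can: bystander: flat brass-coloured can, 80 mm across, 55 mm tall; origin at its underside, on the bench
- joint_block: bystander: notched wooden joint block, 90 x 40 mm, 55 mm tall; origin at its underside, on the bench
- try_square: bystander: try square lying flat: dark stock 110 x 22 mm, 16 mm tall, steel blade 150 mm long; origin at its underside, on the bench
- pencil: bystander: flat red carpenter's pencil 150 x 14 mm, 9 mm thick; origin at its underside, on the bench
- offcut: bystander: pale wooden offcut 160 x 35 mm, 20 mm tall; origin at its underside, on the bench
Mind the look-alikes: they are no part of the job. What is shaped like the part that bears tray_grip but pink is not meant.

How it is judged:
By the outcome, as a careful person would: the job done as asked, in the order asked, and still so for the second after the job is handed in, while the arm keeps its last pose, push and grip.
It also fails if it takes over 58 s, if anything falls off the work surface, if the arm or the gripper's body presses on something with over 40 N, if the wrist force passes 120 N, or if a joint passes its speed limit or range.

## Working session

There is one attempt and no reset: what is moved stays moved. The work goes in short steps, Python scripts to look and compute and a tool call to move; the robot and the scene stay as the last step left them, time stands still between calls to the robot, and variables do not carry over. Pictures are saved under pics/ and viewed, and the job is handed in when it is done.

Besides the shell and the picture viewer there is one more tool, called after "Call:" by a JSON object that holds its "api" and its "payload", one argument or row to a line. step_arm: Moves the arm, as the interface text tells. Its arguments: {"type":"object","properties":{"moves":{"type":"array","items":{"type":"array","items":{"type":"number"}}},"newtons":{"type":"number"}},"required":["moves"]}

```bash
mkdir -p pics; ls
cat > h.py <<'E'
import numpy as np,cv2
from station import ctrl
def save(im,name): cv2.imwrite('pics/'+name,cv2.cvtColor(im['color'],cv2.COLOR_RGB2BGR))
def ray(im,u,v):
    K=im['camera_matrix'];d=np.linalg.inv(K)@[u,v,1];R=np.array(im['R']);t=np.array(im['t'])
    return -R.T@t,R.T@d
def atz(im,u,v,z):
    o,d=ray(im,u,v);return o+d*(z-o[2])/d[2]
def proj(im,X):
    c=np.array(im['R'])@np.array(X)+im['t'];p=im['camera_matrix']@c;return p[:2]/p[2]
E
python3 - <<'E'
from h import *
o=ctrl.get_obs();print(o)
for n in ['scene','top']:
    im=ctrl.get_image(n);save(im,n+'0.png')
    print(n,-np.array(im['R']).T@im['t'])
    for q in ['pedal','pedal_pad','dispenser','ball_center','tray_grip','tray_pocket','green_pad','orange_pad','wax_can','joint_block']:
        print(q,[( [round(x) for x in r['bbox']],round(r['p'],2)) for r in ctrl.spot_in(im,q)][:3])
print(ctrl.get_obs()['t'])
E
```

```text
pics
{'t': 0.0, 'q': array([ 1.15002172e+00,  5.33392370e-02,  1.61429778e+00,  1.25985778e-05,
        1.47597104e+00, -1.18990413e-01]), 'dq': array([-0.0011634 ,  0.00122775, -0.00078934,  0.00060345, -0.00042243,
       -0.0008811 ]), 'effort': array([ 2.50899584e-04, -3.93667138e+01, -3.70181179e+01, -4.92718596e-05,
        6.78619574e-03, -4.99102839e-06]), 'tool_pos': array([0.18550222, 0.59619142, 0.23007167]), 'tool_rot': array([-4.72163748e-01, -3.10535097e+00,  3.04540877e-03]), 'contact_force': array([-0.18931074,  0.34710562,  0.4702464 ]), 'wrist_torque': array([-0.03151884, -0.02804861, -0.0413742 ]), 'opening': 0.08507600077343339}
scene [ 1.30864437 -0.74866073  1.01881149]
pedal [([378, 162, 410, 189], 0.72)]
pedal_pad [([380, 160, 408, 189], 0.92)]
dispenser [([361, 160, 446, 225], 0.84)]
ball_center []
tray_grip [([119, 215, 209, 285], 0.68), ([311, 200, 400, 260], 0.62), ([287, 133, 363, 178], 0.61)]
tray_pocket [([286, 128, 363, 176], 0.85), ([120, 212, 210, 284], 0.73), ([312, 202, 403, 259], 0.64)]
green_pad [([264, 283, 307, 319], 0.74)]
orange_pad [([263, 284, 309, 321], 0.68)]
wax_can [([151, 335, 190, 375], 0.88)]
joint_block [([375, 286, 418, 328], 0.79), ([269, 254, 313, 290], 0.24)]
top [ 0.25227222 -0.03641746  1.43412087]
pedal [([163, 251, 193, 288], 0.68), ([223, 217, 316, 276], 0.54)]
pedal_pad [([159, 250, 198, 288], 0.78)]
dispenser [([150, 206, 228, 302], 0.63)]
ball_center [([494, 214, 531, 254], 0.71), ([190, 225, 203, 240], 0.6), ([310, 297, 384, 371], 0.37)]
tray_grip [([165, 324, 245, 434], 0.84), ([224, 216, 315, 276], 0.73), ([391, 325, 498, 404], 0.63)]
tray_pocket [([220, 217, 319, 275], 0.96), ([161, 325, 240, 429], 0.87), ([391, 327, 496, 406], 0.75)]
green_pad [([374, 201, 409, 238], 0.62)]
orange_pad [([416, 248, 459, 288], 0.85)]
wax_can [([493, 213, 530, 252], 0.94), ([417, 247, 460, 288], 0.41)]
joint_block [([308, 127, 346, 158], 0.57)]
1.1
```

View pics/top0.png

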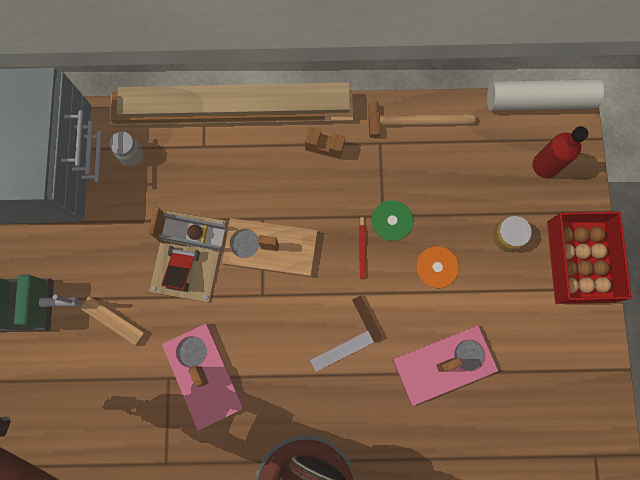

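View pics/scene0.png

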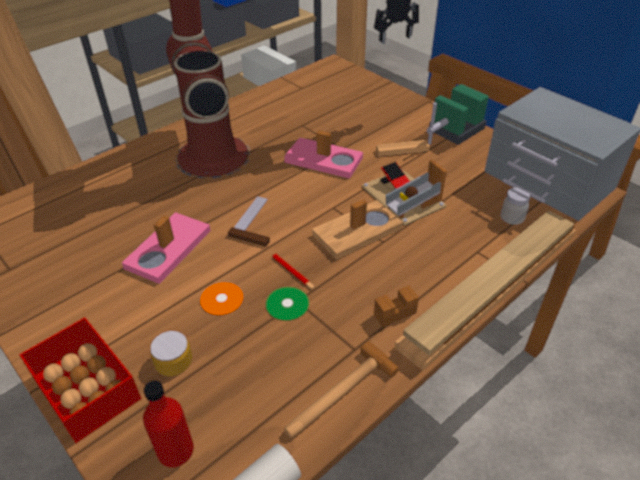

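Run:
```python
import cv2
a=cv2.imread('pics/top0.png')[195:315,130:330];cv2.imwrite('pics/topc.png',cv2.resize(a,None,fx=4,fy=4,interpolation=cv2.INTER_CUBIC))
a=cv2.imread('pics/scene0.png')[110:260,270:460];cv2.imwrite('pics/scenec.png',cv2.resize(a,None,fx=4,fy=4,interpolation=cv2.INTER_CUBIC))
```

```text
(no output)
```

View pics/topc.png

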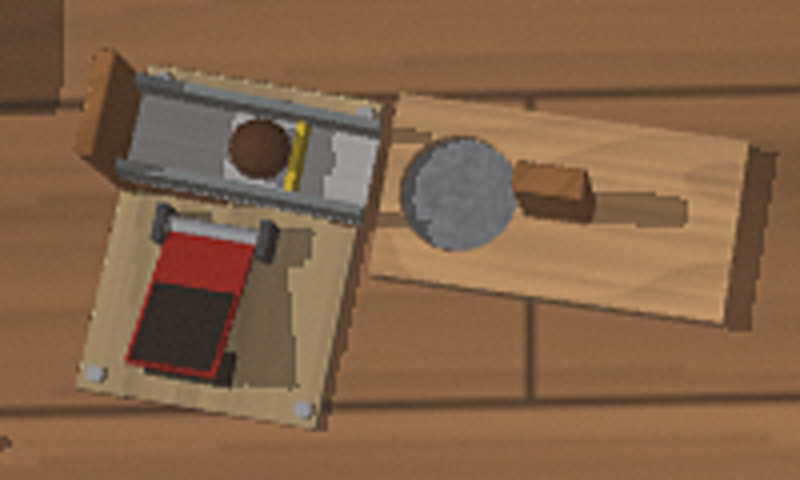

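View pics/scenec.png

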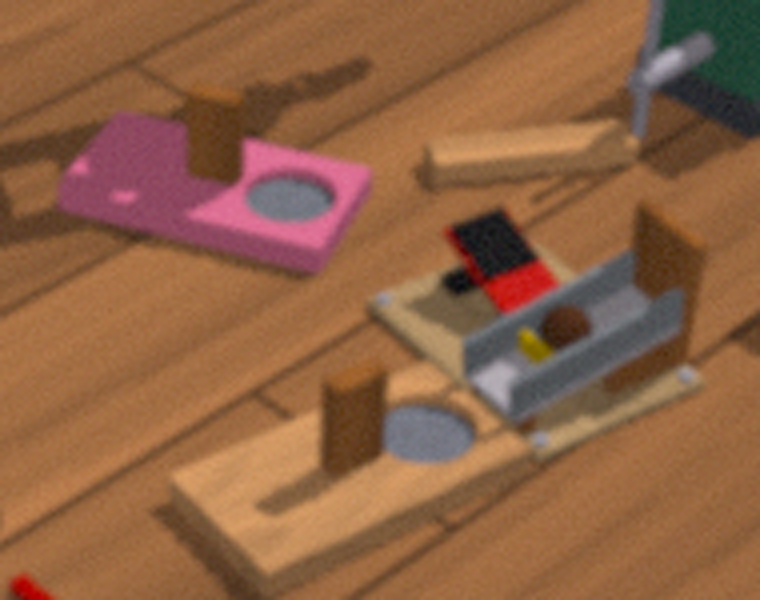

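Run:
```python
from h import *
im=ctrl.get_image('top')
f=lambda u,v,z:atz(im,130+u/4,195+v/4,z)
C=[f(*c,.022) for c in [(398,93),(752,143),(722,325),(370,277)]]
print(np.round(C,4)); print('sides',[round(np.linalg.norm(C[i]-C[i-1]),4) for i in range(4)])
m=np.mean(C,0);ax=(C[0]+C[3]-C[1]-C[2]);ax/=np.linalg.norm(ax);ang=np.degrees(np.arctan2(ax[1],ax[0]))
print('centre',m,'+y axis',ax,ang)
print('pocket px z=.012->.022 rim', f(461,193,.022), 'pred',m+.06*ax)
print('grip top px', f(552,182,.097),f(552,175,.097))
print('pad',f(182,328,.053))
print('pad corners',[np.round(f(*c,.053)[:2],4) for c in [(148,284),(238,294),(215,376),(128,362)]])
print('disp base corners(z~.012)',[np.round(f(*c,.01)[:2],4) for c in [(150,68),(395,105),(320,428),(78,388)]])
print('chute lip mid z.028',f(372,165,.035),'back',f(130,125,.05))
g=atz(im,392.3,220.3,.003);print('green',g)
print('orange',atz(im,437.5,267.5,.003))
s=ctrl.get_image('scene');
print('green scene',atz(s,287.5,303,.003), 'grip top scene',atz(s,270+355/4,110+372/4,.097))
```

```text
[[ 0.6141  0.1688  0.022 ]
 [ 0.5794 -0.0413  0.022 ]
 [ 0.4708 -0.0216  0.022 ]
 [ 0.5033  0.1841  0.022 ]]
sides [np.float64(0.1119), np.float64(0.2129), np.float64(0.1103), np.float64(0.2083)]
centre [0.54192293 0.07251322 0.022     ] +y axis [0.1596183  0.98717881 0.        ] 80.81525856447138
pocket px z=.012->.022 rim [0.5525608  0.13100812 0.022     ] pred [0.55150003 0.13174395 0.022     ]
grip top px [0.54188338 0.07124507 0.097     ] [0.5458894  0.07123298 0.097     ]
pad [0.47037475 0.28630241 0.053     ]
pad corners [array([0.4962, 0.3065]), array([0.4894, 0.2548]), array([0.4424, 0.2668]), array([0.4514, 0.3165])]
disp base corners(z~.012) [array([0.6357, 0.32  ]), array([0.6098, 0.1723]), array([0.4166, 0.2141]), array([0.4428, 0.3563])]
chute lip mid z.028 [0.56761162 0.18172813 0.035     ] back [0.59091114 0.32062983 0.05      ]
green [ 0.60601914 -0.22068116  0.003     ]
orange [ 0.48880921 -0.32252829  0.003     ]
green scene [ 0.6141397 -0.2207285  0.003    ] grip top scene [0.55154772 0.07104505 0.097     ]
```

Run:
```python
from h import *
w=ctrl.get_image('wrist');save(w,'w0.png');print(np.round(w['T_tool_cam'],3),w['camera_matrix'])
for n in ['top','scene']:
    im=ctrl.get_image(n);hsv=cv2.cvtColor(im['color'],cv2.COLOR_RGB2HSV)
    m=cv2.inRange(hsv,(50,120,50),(80,255,255));k,l,s,c=cv2.connectedComponentsWithStats(m)
    for i in range(1,k):
        if s[i,4]>150:
            x,y,ww,hh=s[i,:4];print(n,s[i],c[i],atz(im,x+ww/2-.5,y+hh/2-.5,.003))
s=cv2.imread('pics/scene0.png')
```

```text
[[-0.001 -0.958 -0.286  0.073]
 [ 1.    -0.001  0.    -0.   ]
 [-0.001 -0.286  0.958 -0.143]
 [ 0.     0.     0.     1.   ]] [[371.64829954   0.         314.64481667]
 [  0.         371.64829954 233.95093741]
 [  0.           0.           1.        ]]
top [ 372  201   41   40 1178] [391.92190153 220.11205433] [ 0.6055381  -0.21993746  0.003     ]
scene [ 436   86   51   48 1304] [461.30674847 107.85889571] [0.36466917 0.75714559 0.003     ]
scene [ 266  287   42   33 1001] [286.7962038 303.3966034] [ 0.61256974 -0.22240211  0.003     ]
```

View pics/w0.png

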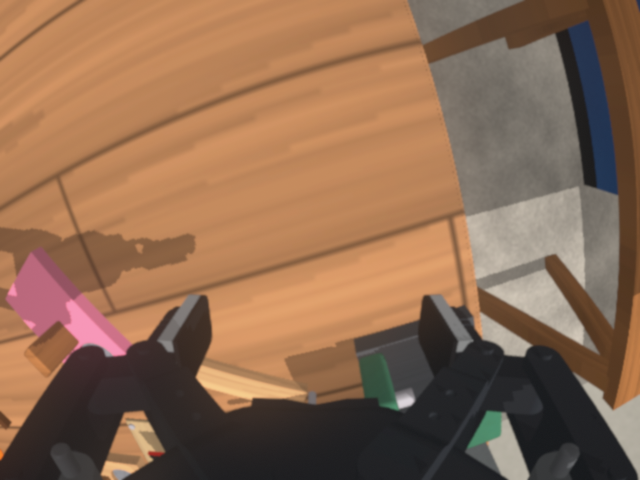

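Call:
{"api": "step_arm", "payload": {
  "moves": [
    [0,0.0285,-0.031,0,-8.2],
    [0,0.0285,-0.031,0,-8.2],
    [0,0.0285,-0.031,0,-8.2],
    [0,0.0285,-0.031,0,-8.2],
    [0,0.0285,-0.031,0,-8.2],
    [0,0.0285,-0.031,0,-8.2],
    [0,0.0285,-0.031,0,-8.2],
    [0,0.0285,-0.031,0,-8.2],
    [0,0,0,0,0]
  ],
  "newtons": 40
}}

```text
t: 2.48
tool_pos: [0.4195, 0.341, 0.2323]
tool_rot: [2.12, 2.316, 0.005]
contact_force: [-0.7, 0.6, -0.7]
opening: -0.0001
```

```bash
cat >> h.py <<'E'
from scipy.spatial.transform import Rotation as Ro
def wpose(o): 
    T=np.eye(4);T[:3,:3]=Ro.from_rotvec(o['tool_rot']).as_matrix();T[:3,3]=o['tool_pos'];return T
def watz(im,T,u,v,z):
    K=im['camera_matrix'];f=K[0,0];d=np.array([u-K[0,2],v-K[1,2]]);r=np.hypot(*d);th=r/f
    c=np.array([*(d/r*np.sin(th)),np.cos(th)]);M=T@im['T_tool_cam'];o=M[:3,3];w=M[:3,:3]@c
    return o+w*(z-o[2])/w[2]
def wproj(im,T,X):
    K=im['camera_matrix'];f=K[0,0];M=np.linalg.inv(T@im['T_tool_cam']);c=(M@[*X,1])[:3]
    th=np.arctan2(np.hypot(c[0],c[1]),c[2]);n=c[:2]/np.hypot(c[0],c[1]);return K[:2,2]+f*th*n
E
python3 - <<'E'
from h import *
o=ctrl.get_obs();w=ctrl.get_image('wrist');save(w,'w1.png');T=wpose(o);np.save('T1.npy',T)
print(o['q'],T[:3,1],T[:3,2])
for p in [(.470,.286,.053),(.5425,.072,.097),(.552,.1315,.012),(.606,-.22,.003)]: print(wproj(w,T,p))
E
```

```text
[ 5.45319838e-01 -1.52848593e-01  1.80945656e+00 -8.23740108e-04
  1.48156045e+00  4.57197217e-01] [0.99610762 0.08807849 0.0034348 ] [ 0.00335318  0.00107467 -0.9999938 ]
[362.89722213 270.82514922]
[400.56652831 457.46476851]
[405.44151401 375.85889478]
[388.58626564 512.92573764]
```

View pics/w1.png

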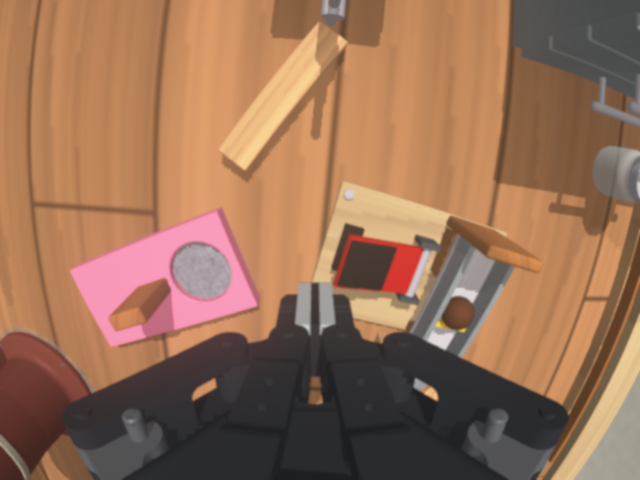

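Run:
```python
from h import *
w=ctrl.get_image('wrist');T=np.load('T1.npy');
print(watz(w,T,367,265,.053))
a=cv2.imread('pics/w1.png')[170:350,300:500];cv2.imwrite('pics/w1c.png',cv2.resize(a,None,fx=4,fy=4,interpolation=cv2.INTER_CUBIC))
```

```text
[0.47310143 0.29216063 0.053     ]
```

View pics/w1c.png

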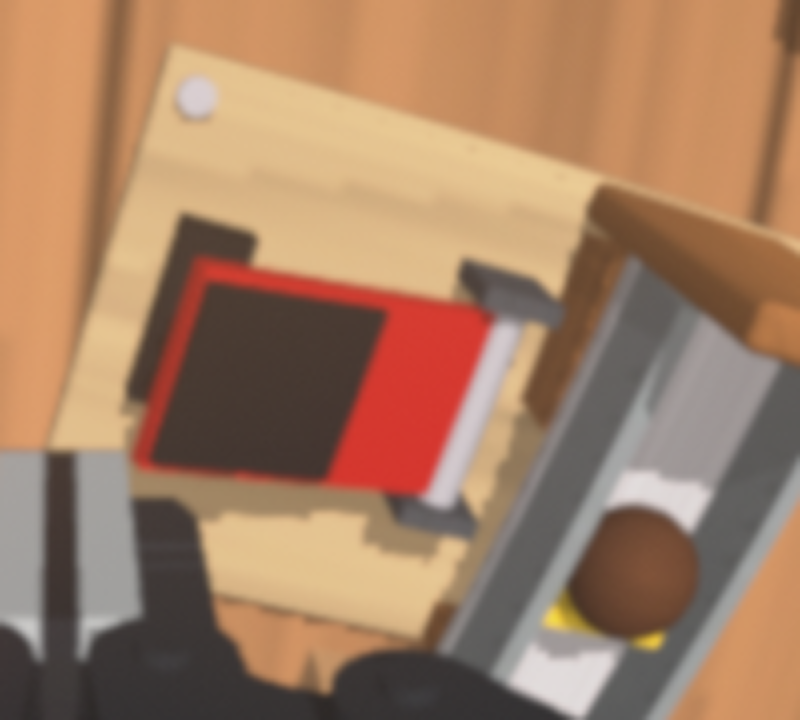

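Call:
{"api": "step_arm", "payload": {
  "moves": [
    [0,0.026,-0.026,0,-7],
    [0,0.026,-0.026,-0.02,-7],
    [0,0,0,-0.04,0],
    [0,0,0,-0.04,0],
    [0,0,0,-0.04,0],
    [0,0,0,-0.02,0],
    [0,0,0,0,0]
  ]
}}

```text
t: 3.45
tool_pos: [0.4661, 0.2978, 0.0696]
tool_rot: [-2.371, -2.06, -0.012]
contact_force: [0.5, -0.5, 0.8]
opening: 0.0001
```

Run:
```python
from h import *
o=ctrl.get_obs();w=ctrl.get_image('wrist');save(w,'w2.png');T=wpose(o);np.save('T2.npy',T)
s=ctrl.get_image('scene')
a=s['color'][110:260,330:480,::-1];cv2.imwrite('pics/s2.png',cv2.resize(a,None,fx=4,fy=4,interpolation=cv2.INTER_CUBIC))
print(o['tool_pos'],o['contact_force'],T[:3,1])
```

```text
[0.46610056 0.29780681 0.06964489] [ 0.46462803 -0.46165639  0.76811667] [ 0.99015276 -0.13991939  0.00447961]
```

View pics/w2.png

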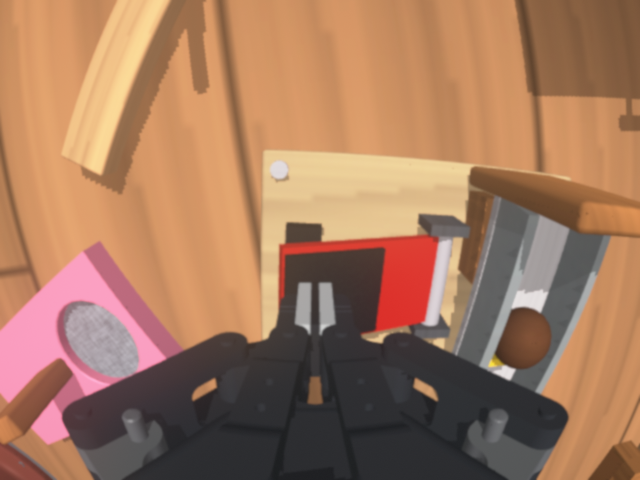

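View pics/s2.png

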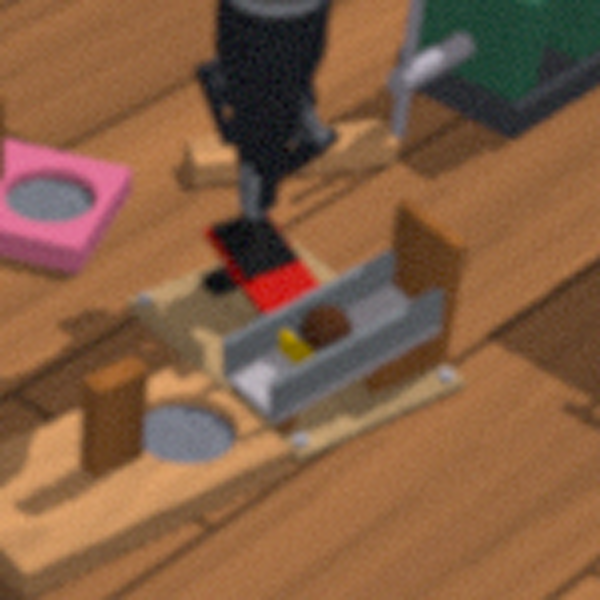

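Run:
```python
from h import *
w=ctrl.get_image('wrist');T=np.load('T2.npy');
for p,z in [((288,253),.061),((384,247),.046),((378,332),.046)]: print(watz(w,T,*p,z))
print(watz(w,T,334,291,.053))
print(wproj(w,T,T[:3,3]))
```

```text
[0.45697193 0.3184778  0.061     ]
[0.50104925 0.30986342 0.046     ]
[0.49453093 0.26303845 0.046     ]
[0.47444751 0.29384693 0.053     ]
[315.61484444 301.66020546]
```

Call:
{"api": "step_arm", "payload": {
  "moves": [
    [0,0.007,-0.008,0,0],
    [0,0,0,-0.008,0],
    [0,0,0,-0.008,0],
    [0,0,0,-0.008,0]
  ]
}}

```text
t: 4.1
tool_pos: [0.4789, 0.2909, 0.0519]
tool_rot: [2.37, 2.057, 0.033]
contact_force: [0.5, -0.3, 3.3]
opening: -0.0001
```

Call:
{"api": "step_arm", "payload": {
  "moves": [
    [0,0,0,-0.006,0],
    [0,0,0,-0.006,0]
  ]
}}

```text
t: 4.35
tool_pos: [0.4788, 0.2914, 0.0398]
tool_rot: [2.371, 2.057, 0.032]
contact_force: [-1.4, 0.6, 7.2]
opening: -0.0002
```

Call:
{"api": "step_arm", "payload": {
  "moves": [
    [0,-0.003,0,-0.006,0],
    [0,-0.002,0,-0.006,0]
  ]
}}

```text
t: 4.6
tool_pos: [0.4771, 0.2918, 0.03]
tool_rot: [2.366, 2.055, 0.041]
contact_force: [-1.4, -2.4, 8.7]
opening: 0.0001
```

Call:
{"api": "step_arm", "payload": {
  "moves": [
    [0,0,0,-0.003,0],
    [0,0,0,-0.002,0]
  ]
}}

```text
t: 4.85
tool_pos: [0.4772, 0.2918, 0.0293]
tool_rot: [2.366, 2.057, 0.035]
contact_force: [-8.6, -3.6, 18.0]
opening: -0.0003
```

Call:
{"api": "step_arm", "payload": {
  "moves": [
    [0,0,0,-0.002,0],
    [0,0,0,-0.002,0],
    [0,0,0,-0.002,0],
    [0,0,0,-0.002,0]
  ]
}}

```text
t: 5.35
tool_pos: [0.4771, 0.2918, 0.0293]
tool_rot: [2.364, 2.059, 0.024]
contact_force: [-6.4, -3.0, 16.3]
opening: 0.0001
```

Run:
```python
from h import *
s=ctrl.get_image('scene')
a=s['color'][110:260,330:480,::-1];cv2.imwrite('pics/s3.png',cv2.resize(a,None,fx=4,fy=4,interpolation=cv2.INTER_CUBIC))
o=ctrl.get_obs();print(o['tool_pos'],o['contact_force'])
```

```text
[0.47715439 0.29182282 0.02929154] [-6.85249842 -3.73925224 15.01989051]
```

View pics/s3.png

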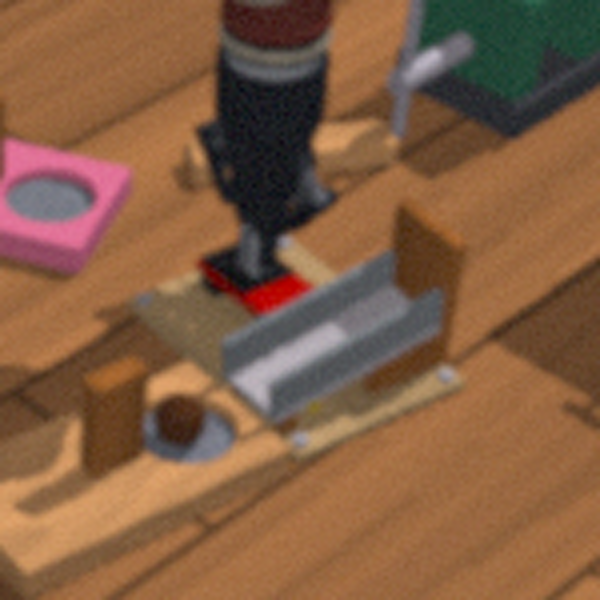

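Pedal is level, the gate is down and the ball is in the pocket at crop (180,420). I'll hold a moment longer, then lift straight up.

Call:
{"api": "step_arm", "payload": {
  "moves": [
    [0,0,0,-0.002,0],
    [0,0,0,-0.002,0],
    [0,0,0,-0.002,0],
    [0,0,0,-0.002,0],
    [0,0,0,-0.002,0],
    [0,0,0,0.01,0],
    [0,0,0,0.015,0],
    [0,0,0,0.02,0],
    [0,0,0,0.03,0],
    [0,0,0,0.03,0],
    [0,0,0,0.03,0],
    [0,0,0,0.03,0]
  ]
}}

```text
t: 6.9
tool_pos: [0.4744, 0.2908, 0.1987]
tool_rot: [2.363, 2.064, 0.001]
contact_force: [1.1, -1.1, -0.3]
opening: 0.0
```

Call:
{"api": "step_arm", "payload": {
  "moves": [
    [0.5,0.014,-0.04,0,0],
    [1,0.014,-0.04,0,0],
    [1,0.014,-0.04,0,0],
    [1,0.014,-0.04,0,0],
    [1,0.014,-0.04,0,0],
    [1,0,0,0,0],
    [1,0,0,0,0],
    [1,0,0,0,0]
  ]
}}

```text
t: 7.9
tool_pos: [0.5439, 0.0882, 0.2059]
tool_rot: [2.359, 2.07, 0.012]
contact_force: [0.5, 0.5, -0.3]
opening: 0.0851
```

Run:
```python
from h import *
o=ctrl.get_obs();w=ctrl.get_image('wrist');save(w,'w3.png');T=wpose(o);np.save('T3.npy',T)
t=ctrl.get_image('top')
a=t['color'][195:315,130:330,::-1];cv2.imwrite('pics/t3.png',cv2.resize(a,None,fx=4,fy=4,interpolation=cv2.INTER_CUBIC))
print(o['tool_pos'],o['opening'],T[:3,1],T[:3,2])
for p in [(.5425,.072,.097),(.552,.1315,.012)]: print(wproj(w,T,p))
```

```text
[0.54394858 0.08815407 0.20586681] 0.08512419021926507 [ 0.99149311 -0.1299494   0.00738716] [ 0.00775169  0.00229957 -0.99996731]
[315.17068068 253.16504815]
[316.28052282 158.70559621]
```

View pics/w3.png

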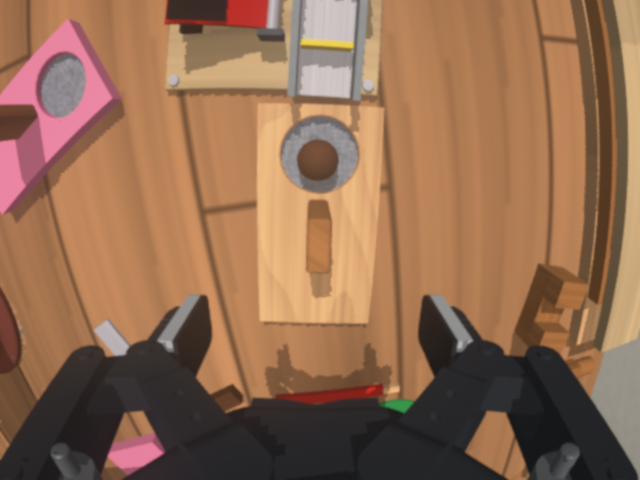

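View pics/t3.png

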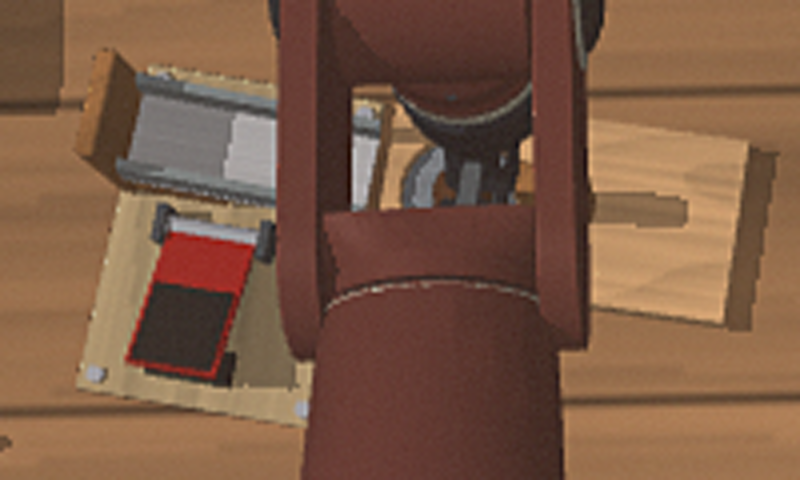

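Run:
```python
from h import *
a=cv2.imread('pics/w3.png')[90:330,230:400];cv2.imwrite('pics/w3c.png',cv2.resize(a,None,fx=3.3,fy=2.5,interpolation=cv2.INTER_CUBIC))
a=cv2.imread('pics/w3.png')[190:290,280:360];cv2.imwrite('pics/w3d.png',cv2.resize(a,None,fx=6,fy=6,interpolation=cv2.INTER_CUBIC))
```

```text
(no output)
```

View pics/w3c.png

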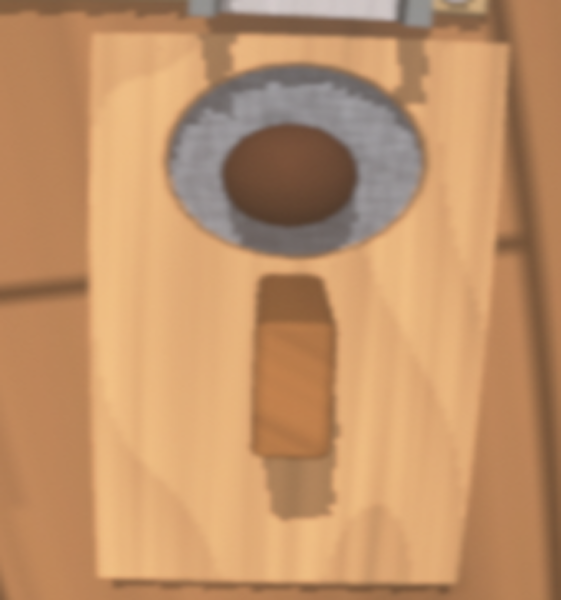

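View pics/w3d.png

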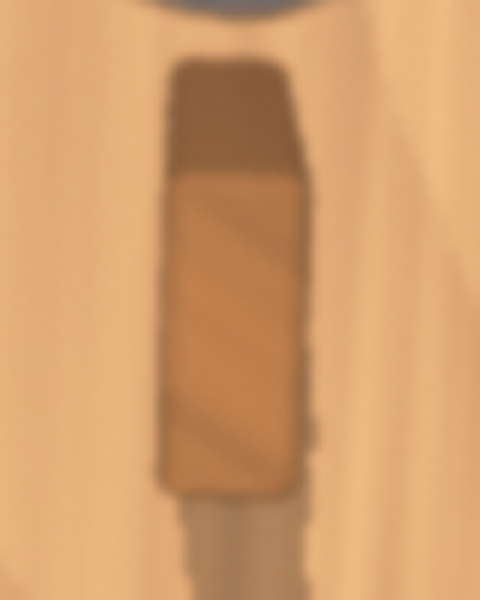

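Run:
```python
from h import *
w=ctrl.get_image('wrist');T=np.load('T3.npy')
g=lambda u,v:watz(w,T,280+u/6,190+v/6,.097)
c=[g(*p) for p in [(166,172),(306,172),(300,496),(157,496)]]
print(np.round(c,4),np.linalg.norm(c[0]-c[1]),np.linalg.norm(c[1]-c[2]));m=np.mean(c,0);print('grip',m)
for a,b in [(3,0),(2,1)]: d=c[b]-c[a];print(np.degrees(np.arctan2(d[1],d[0])))
h=lambda u,v,z=.022:watz(w,T,230+u/3.3,90+v/2.5,z)
c=[h(*p) for p in [(92,33),(508,43),(456,583),(100,578)]]
print(np.round(c,4),np.mean(c,0)); print([np.linalg.norm(c[i]-c[i-1]) for i in range(4)])
for a,b in [(3,0),(2,1)]: d=c[b]-c[a];print(np.degrees(np.arctan2(d[1],d[0])))
print('pocket',h(297,160),'toolx ang',np.degrees(np.arctan2(*T[:2,0][::-1])))
```

```text
[[0.5406 0.098  0.097 ]
 [0.5568 0.0959 0.097 ]
 [0.5513 0.0555 0.097 ]
 [0.534  0.0578 0.097 ]] 0.016322436041932988 0.040738898521087884
grip [0.54567948 0.0768063  0.097     ]
80.6295375276362
82.23636162425848
[[ 0.5081  0.1884  0.022 ]
 [ 0.6168  0.1709  0.022 ]
 [ 0.5832 -0.0368  0.022 ]
 [ 0.475  -0.0197  0.022 ]] [0.54580309 0.07570054 0.022     ]
[np.float64(0.2107199453343723), np.float64(0.110039637355364), np.float64(0.21040768708427393), np.float64(0.10953878267104267)]
80.95833416128781
80.82192167773216
pocket [0.55577343 0.13606412 0.022     ] toolx ang 82.53451844386989
```

Call:
{"api": "step_arm", "payload": {
  "moves": [
    [1,0.002,-0.012,-0.01,-1.6],
    [1,0,0,-0.03,0],
    [1,0,0,-0.03,0],
    [1,0,0,0,0]
  ]
}}

```text
t: 8.55
tool_pos: [0.5455, 0.0751, 0.1326]
tool_rot: [2.389, 2.034, 0.01]
contact_force: [0.7, -0.5, -0.5]
opening: 0.0854
```

Run:
```python
from h import *
o=ctrl.get_obs();T=wpose(o)
print(o['tool_pos'],T[:3,0],T[:3,2],np.degrees(np.arctan2(*T[:2,0][::-1])),o['dq'])
```

```text
[0.54551422 0.07509965 0.1325922 ] [0.15973598 0.98715724 0.00223731] [ 0.00749184  0.00105407 -0.99997138] 80.80840515645642 [-0.00468211 -0.02094427 -0.04140839 -0.00084652 -0.00708406  0.00212499]
```

Call:
{"api": "step_arm", "payload": {
  "moves": [
    [1,0,0,-0.025,0],
    [1,0,0,-0.025,0],
    [1,0,0.001,-0.015,0],
    [1,0,0,-0.004,0],
    [1,0,0,0,0]
  ]
}}

```text
t: 9.18
tool_pos: [0.5494, 0.0753, 0.0672]
tool_rot: [2.387, 2.028, 0.019]
contact_force: [-0.2, -0.3, -0.5]
opening: 0.0854
```

Run:
```python
from h import *
o=ctrl.get_obs();T=wpose(o);w=ctrl.get_image('wrist');save(w,'w4.png')
print(o['tool_pos'],o['contact_force'],T[:3,2],np.degrees(np.arctan2(*T[:2,0][::-1])))
```

```text
[0.54936823 0.07530207 0.06719804] [-0.16619163 -0.30978417 -0.5281197 ] [ 1.57404659e-02  6.87892617e-04 -9.99875875e-01] 80.70729023340543
```

View pics/w4.png

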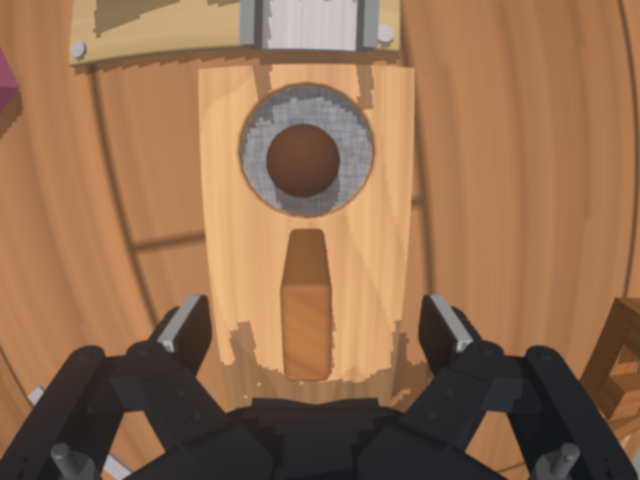

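Call:
{"api": "step_arm", "payload": {
  "moves": [
    [1,-0.004,0,-0.005,0],
    [1,0,0,-0.004,0],
    [1,0,0,0,0]
  ]
}}

```text
t: 9.6
tool_pos: [0.5464, 0.0754, 0.0598]
tool_rot: [2.385, 2.026, 0.024]
contact_force: [0.5, 0.8, 0.4]
opening: 0.0856
```

Run:
```python
from h import *
o=ctrl.get_obs();T=wpose(o);w=ctrl.get_image('wrist');save(w,'w5.png')
print(o['tool_pos'],o['contact_force'],T[:3,2],np.degrees(np.arctan2(*T[:2,0][::-1])))
```

```text
[0.54643701 0.07536838 0.05980515] [0.52145232 0.75591699 0.4291148 ] [ 1.94207950e-02  6.87127489e-04 -9.99811162e-01] 80.71312572234092
```

View pics/w5.png

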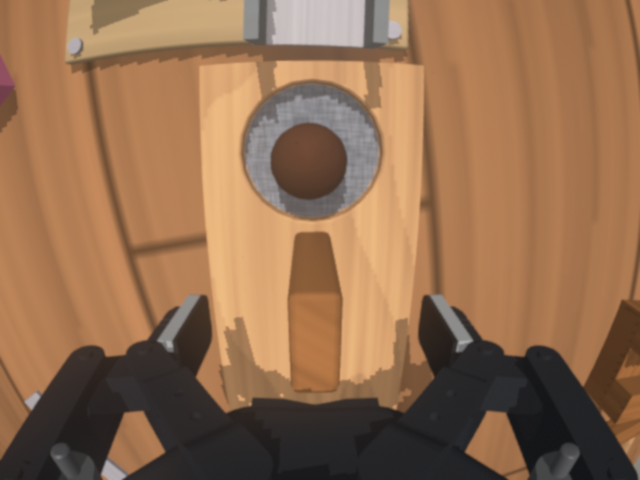

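Call:
{"api": "step_arm", "payload": {
  "moves": [
    [0.5,0,0,-0.002,0],
    [0.3,0,0,0,0],
    [0,0,0,0,0],
    [0,0,0,0,0],
    [0,0,0,0,0],
    [0,0,0,0,0],
    [0,0,0,0,0]
  ],
  "newtons": 30
}}

```text
t: 10.52
tool_pos: [0.5462, 0.0754, 0.0585]
tool_rot: [2.386, 2.027, 0.022]
contact_force: [-0.8, -0.1, 0.4]
opening: 0.0174
```

Call:
{"api": "step_arm", "payload": {
  "moves": [
    [0,0,0,0,0],
    [0,0,0,0,0],
    [0,0,0,0,0]
  ],
  "newtons": 80
}}

```text
t: 10.9
tool_pos: [0.5464, 0.0754, 0.0586]
tool_rot: [2.385, 2.027, 0.022]
contact_force: [0.1, -0.6, 1.6]
opening: 0.0174
```

Run:
```python
from h import *
o=ctrl.get_obs();T=wpose(o);w=ctrl.get_image('wrist');save(w,'w6.png')
print(o['tool_pos'],o['contact_force'],o['wrist_torque'],T[:3,2],np.degrees(np.arctan2(*T[:2,0][::-1])))
```

```text
[0.54639058 0.07540499 0.05862322] [ 0.05973444 -0.55696732  1.61238837] [0.08271308 0.37747847 0.06822357] [ 1.80765837e-02  8.52463571e-04 -9.99836242e-01] 80.72004490942119
```

View pics/w6.png

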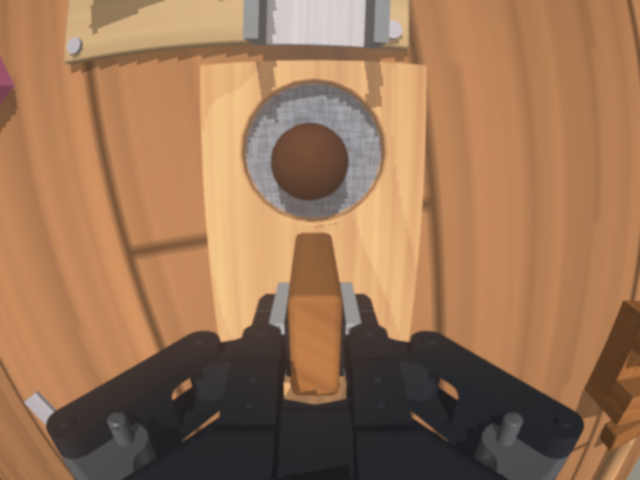

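Call:
{"api": "step_arm", "payload": {
  "moves": [
    [0,0,0,0.003,0],
    [0,0,0,0.006,0],
    [0,0,0,0.01,0],
    [0,0,0,0.012,0],
    [0,0,0,0.012,0],
    [0,0,0,0.012,0]
  ]
}}

```text
t: 11.7
tool_pos: [0.544, 0.0753, 0.114]
tool_rot: [2.388, 2.029, 0.017]
contact_force: [0.1, 0.5, -3.7]
opening: 0.0171
```

Run:
```python
from h import *
o=ctrl.get_obs();T=wpose(o);w=ctrl.get_image('wrist');save(w,'w7.png')
print(o['tool_pos'],o['contact_force'],o['wrist_torque'],T[:3,2],np.degrees(np.arctan2(*T[:2,0][::-1])))
```

```text
[0.54403026 0.07533019 0.11399697] [ 0.12999961  0.45571782 -3.67027129] [-0.01848946 -0.03388379 -0.03032578] [ 1.36893937e-02  6.73178081e-04 -9.99906069e-01] 80.7110504283831
```

View pics/w7.png

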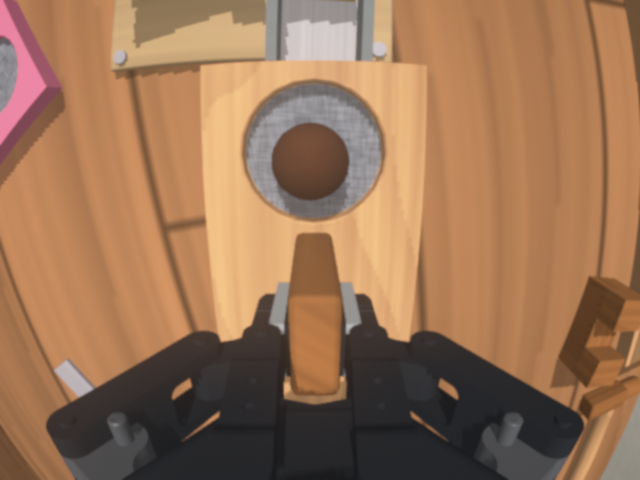

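Call:
{"api": "step_arm", "payload": {
  "moves": [
    [0,0,0,0.012,0],
    [0,0,0,0.012,0],
    [0,0,0,0.011,0],
    [0,0,0,0.006,0],
    [0,0,0,0.002,0],
    [0,0,-0.004,0,0],
    [0,0.001,-0.008,0,0],
    [0,0.002,-0.012,0,0],
    [0,0.002,-0.016,0,0],
    [0,0.003,-0.018,0,0],
    [0,0.003,-0.018,0,0],
    [0,0.003,-0.018,0,0],
    [0,0.003,-0.018,0,0],
    [0,0.003,-0.018,0,0],
    [0,0.003,-0.018,0,0]
  ]
}}

```text
t: 13.62
tool_pos: [0.5689, -0.0838, 0.1611]
tool_rot: [2.387, 2.027, 0.018]
contact_force: [-0.2, 0.3, -4.3]
opening: 0.017
```

Call:
{"api": "step_arm", "payload": {
  "moves": [
    [0,0.003,-0.018,0,0],
    [0,0.003,-0.018,0,0],
    [0,0.003,-0.018,0,0],
    [0,0.003,-0.018,0,0],
    [0,0.003,-0.018,0,0],
    [0,0.003,-0.018,0,0],
    [0,0.002,-0.014,0,0],
    [0,0.002,-0.01,0,0],
    [0,0.001,-0.006,0,0],
    [0,0,-0.003,0,0],
    [0,0,0,0,0]
  ]
}}

```text
t: 15.0
tool_pos: [0.5936, -0.2354, 0.1607]
tool_rot: [2.388, 2.027, 0.019]
contact_force: [0.2, 0.4, -3.4]
opening: 0.0174
```

Run:
```python
from h import *
o=ctrl.get_obs();T=wpose(o);w=ctrl.get_image('wrist');save(w,'w8.png');np.save('T8.npy',T)
print(o['tool_pos'],o['contact_force'],o['wrist_torque'],T[:3,2],np.degrees(np.arctan2(*T[:2,0][::-1])))
t=ctrl.get_image('top');save(t,'t8.png');s=ctrl.get_image('scene');save(s,'s8.png')
```

```text
[ 0.5936329  -0.23542742  0.16071808] [ 0.23185594  0.39498069 -3.41720537] [-0.01310461  0.07282204  0.01860959] [ 1.52486242e-02  8.28911599e-04 -9.99883389e-01] 80.63955396298086
```

View pics/w8.png

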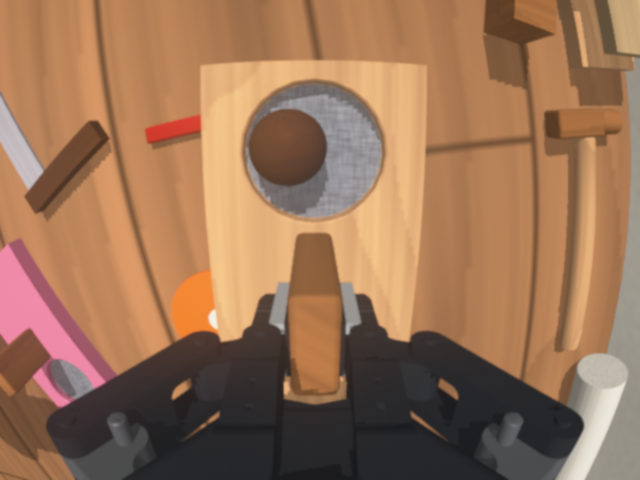

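View pics/t8.png

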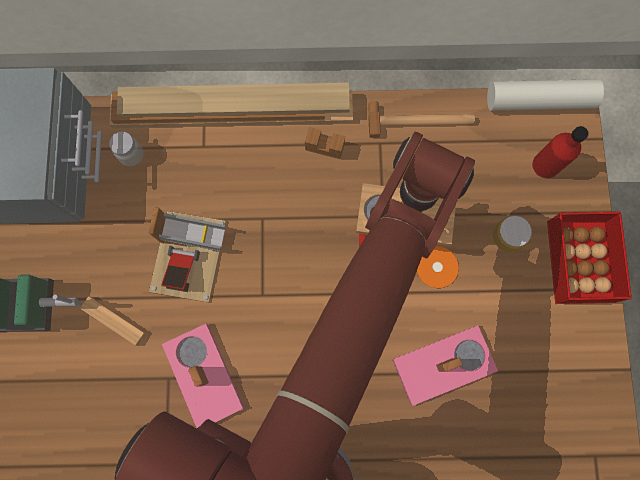

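View pics/s8.png

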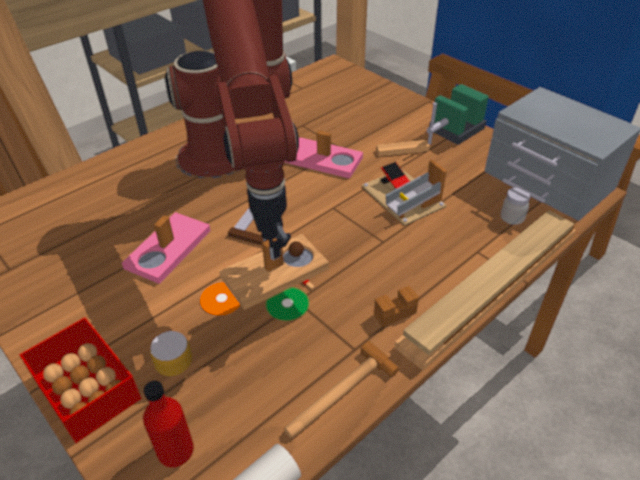

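Run:
```python
from h import *
w=ctrl.get_image('wrist');t=ctrl.get_image('top');s=ctrl.get_image('scene');T=np.load('T8.npy')
print('pencil end wrist',watz(w,T,147,135,.009),'top',atz(t,363,277.5,.009))
print('stock ends wrist',watz(w,T,97,124,.016),watz(w,T,36,205,.016))
# orange segmentation in three
def seg(im):
    hsv=cv2.cvtColor(im['color'],cv2.COLOR_RGB2HSV);return cv2.inRange(hsv,(8,200,180),(20,255,255))
from scipy.optimize import least_squares
m=seg(w);k,l,st,c=cv2.connectedComponentsWithStats(m);i=1+np.argmax(st[1:,4]);print(st[i])
cs=max(cv2.findContours((l==i).astype('uint8'),0,cv2.CHAIN_APPROX_NONE)[0],key=len)[:,0]
P=np.array([watz(w,T,u,v,.003)[:2] for u,v in cs if u<208 and 272<v<330])
for R in [None,.05]:
    f=(lambda p:np.hypot(*(P-p[:2]).T)-(R or p[2]))
    r=least_squares(f,[.49,-.32,.05],loss='soft_l1',f_scale=.001);print('orange wrist',r.x,len(P),np.abs(f(r.x)).mean())
for n,im in [('top',t),('scene',s)]:
    m=seg(im);k,l,st,c=cv2.connectedComponentsWithStats(m);i=1+np.argmax(st[1:,4]);x,y,a,b=st[i,:4];print(n,st[i],atz(im,x+a/2-.5,y+b/2-.5,.003))
```

```text
pencil end wrist [ 0.46913264 -0.14169004  0.009     ] top [ 0.46745729 -0.1448932   0.009     ]
stock ends wrist [ 0.42630578 -0.12054069  0.016     ] [ 0.33279133 -0.17419006  0.016     ]
[ 173  274   41   63 1673]
orange wrist [ 0.47283673 -0.30170122  0.02551692] 109 0.004081459978977424
orange wrist [ 0.49489433 -0.32163385  0.05      ] 109 0.008167929126431826
top [ 417  250   42   38 1066] [ 0.48641197 -0.32238554  0.003     ]
scene [200 282  39  33 773] [ 0.49407942 -0.32662031  0.003     ]
```

Run:
```python
from h import *
from scipy.optimize import least_squares
w=ctrl.get_image('wrist');T=np.load('T8.npy')
hsv=cv2.cvtColor(w['color'],cv2.COLOR_RGB2HSV);m=cv2.inRange(hsv,(5,180,150),(22,255,255))
for v in range(270,342,6):
    x=np.where(m[v,150:225])[0]; print(v,(x.min()+150,x.max()+150) if len(x) else None)
P=[]
for v in range(277,332,2):
    x=np.where(m[v,150:225])[0]
    if len(x):P.append(watz(w,T,x.min()+150-.5,v,.003)[:2])
P=np.array(P);f=lambda p:np.hypot(*(P-p).T)-.05
r=least_squares(f,[.49,-.32],loss='soft_l1',f_scale=.001);print(r.x,np.round(f(r.x)*1000,1))
```

```text
270 None
276 (np.int64(191), np.int64(209))
282 (np.int64(183), np.int64(210))
288 (np.int64(179), np.int64(211))
294 (np.int64(175), np.int64(212))
300 (np.int64(173), np.int64(212))
306 (np.int64(172), np.int64(213))
312 (np.int64(172), np.int64(208))
318 (np.int64(173), np.int64(206))
324 (np.int64(174), np.int64(208))
330 (np.int64(177), np.int64(214))
336 (np.int64(181), np.int64(185))
[ 0.49234221 -0.31964708] [ 0.2  0.2 -0.1  0.5 -0.1  0.2 -0.1 -0.2 -0.3 -0.2 -0.   0.3 -0.2 -0.6
  0.1 -0.1 -0.1 -0.1 -0.   0.2 -0.6 -0.1  0.4 -0.1 -0.4  0.5  0.3  0.3]
```

Run:
```python
from h import *
w=ctrl.get_image('wrist');T=np.load('T8.npy')
print(watz(w,T,314,150,.124))
```

```text
[ 0.60347378 -0.17464672  0.124     ]
```

Call:
{"api": "step_arm", "payload": {
  "moves": [
    [0,0.001,-0.005,0,0],
    [0,0.001,-0.009,0,0],
    [0,0.001,-0.01,0,0],
    [0,0.001,-0.009,0,0],
    [0,0.001,-0.006,0,0],
    [0,0.001,-0.004,0,0],
    [0,0,0,0,0],
    [0,0,0,0,0]
  ]
}}

```text
t: 16.4
tool_pos: [0.6, -0.2821, 0.1606]
tool_rot: [2.389, 2.026, 0.019]
contact_force: [-0.4, -0.2, -2.6]
opening: 0.017
```

Call:
{"api": "step_arm", "payload": {
  "moves": [
    [0,0,0.003,-0.001,0],
    [0,0,0.001,-0.001,0],
    [0,0,0,0,0],
    [0,0,0,0,0],
    [0,0,0,0,0]
  ]
}}

```text
t: 17.02
tool_pos: [0.6, -0.2769, 0.1585]
tool_rot: [2.388, 2.027, 0.019]
contact_force: [-0.5, 0.6, -4.4]
opening: 0.0171
```

Run:
```python
from h import *
o=ctrl.get_obs();T=wpose(o);w=ctrl.get_image('wrist');save(w,'w9.png');np.save('T9.npy',T)
print(o['tool_pos'],o['contact_force'],T[:3,2],np.abs(o['dq']).max(),np.degrees(np.arctan2(*T[:2,0][::-1])))
t=ctrl.get_image('top');s=ctrl.get_image('scene');save(s,'s9.png')
for n,im,b in [('t',t,(350,150)),('s',s,(200,190))]:
    a=im['color'][b[1]:b[1]+140,b[0]:b[0]+180,::-1];cv2.imwrite(f'pics/{n}9c.png',cv2.resize(a,None,fx=4,fy=4,interpolation=cv2.INTER_CUBIC))
p=watz(w,T,314,150,o['tool_pos'][2]-.0586+.022);print('pocket',p)
```

```text
[ 0.60003506 -0.27689901  0.1584876 ] [-0.46238717  0.63101374 -4.36487126] [ 1.51851845e-02  7.41964633e-04 -9.99884423e-01] 0.0020214047267600546 80.66727994880844
pocket [ 0.60984392 -0.21610905  0.1218876 ]
```

View pics/w9.png

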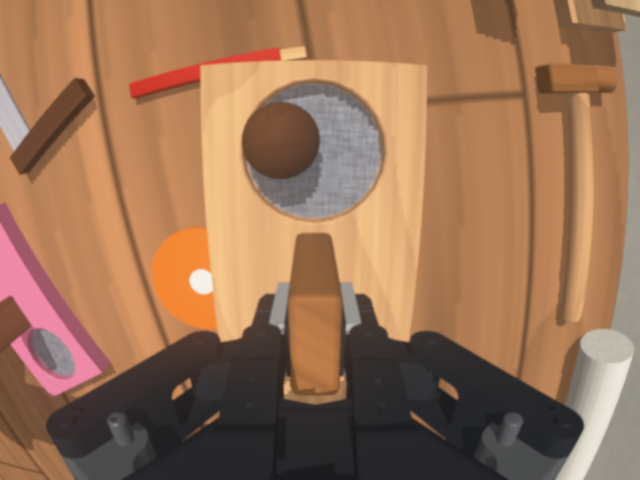

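View pics/s9c.png

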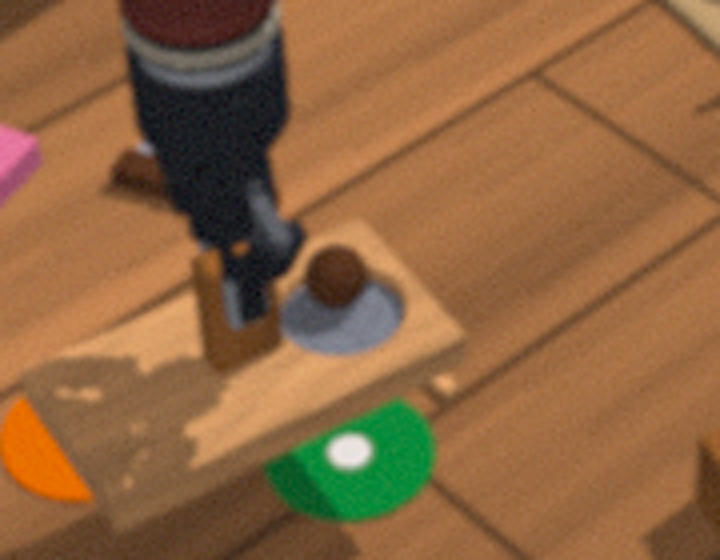

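View pics/t9c.png

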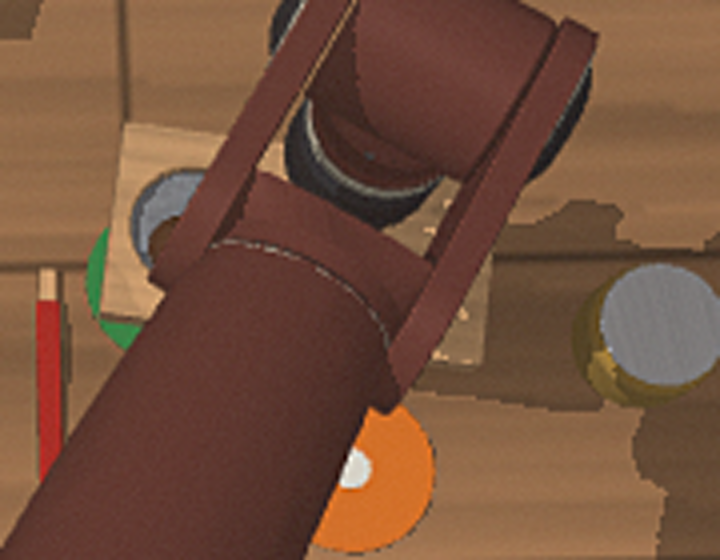

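Run:
```python
from h import *
w=ctrl.get_image('wrist');T=np.load('T9.npy');t=ctrl.get_image('top');s=ctrl.get_image('scene')
print('orange w',watz(w,T,202,281.5,.003))
print('scene pocket',atz(s,200+344/4,190+315/4,.120),'scene green',atz(s,200+350/4,190+451/4,.003))
print('top pocket',atz(t,350+193/4,150+230/4,.122),'green top',atz(t,392.2,220.2,.003))
print('pencil tip w',watz(w,T,305,53,.009),'top',atz(t,350+48/4,150+268/4,.009))
# green edge in wrist? level: tray corners
print([np.round(proj(s,p),1) for p in [(.61,-.217,.122),(.61,-.217,.003)]])
o=ctrl.get_obs();print(o['t'],o['tool_pos'],T[:3,2])
```

```text
orange w [ 0.4919016  -0.31971562  0.003     ]
scene pocket [ 0.61847571 -0.22149392  0.12      ] scene green [ 0.61356798 -0.2202428   0.003     ]
top pocket [ 0.60554725 -0.21983935  0.122     ] green top [ 0.6062718  -0.22045161  0.003     ]
pencil tip w [ 0.61579776 -0.14585351  0.009     ] top [ 0.61415469 -0.14758303  0.009     ]
[array([285., 265.]), array([287.6, 301.1])]
17.325 [ 0.60003097 -0.27692132  0.15843312] [ 1.51851845e-02  7.41964633e-04 -9.99884423e-01]
```

Run:
```python
from station import ctrl
o=ctrl.get_obs();print(o['t'],o['opening'],o['tool_pos']);print(ctrl.finish_job())
```

```text
17.325 0.01748285610602106 [ 0.60003097 -0.27692132  0.15843312]
the job is handed in; nothing more can be done
None
```

I handed the job in at 17.3 s. The arm is holding the tray still above the green pad, with the ball in its pocket; no verdict was reported.

- **Pedal:** I pressed it to its stop with about 15–18 N and held it for over a second. The scene camera showed the ball in the pocket before I let go.
- **Tray:** I took the wooden tray, not the pink look-alikes, by its grip with 80 N and lifted it straight up. I then carried it slowly to the green pad without turning it.

**Last checks:**
- **Ball and grip:** The wrist picture shows the ball in the pocket, resting towards one side. The opening is 17.5 mm, and the tray's weight showed steadily on the wrist.
- **Height:** The underside is at about 0.10 m, worked out from the gripper height at the grasp and now.
- **Level:** The tool's lean from vertical has changed by about 0.2° since it gripped the tray flat on the bench. It leaned about 1° at that moment. The tray looks the same in the wrist picture as it did then.
- **Position:** The wrist camera puts the pocket at (0.610, -0.216) and my best estimate of the pad's centre is (0.610, -0.217). That pad figure comes from the top camera, corrected with what the wrist camera saw. The top camera alone agrees within about 1 mm.
- **Disagreement:** The scene camera puts the pocket about 5 mm off in x. I took this as error from its slanting view.
- **Other things on the bench:** I saw nothing else moved in the pictures.

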